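# Re-rack the sample bottles in reverse order

### The arm

A 6-joint arm with a two-finger parallel gripper is mounted at the origin on the work surface. World frame = base frame: x ahead of the robot, y to its left, z up, the work surface at z = 0. Lengths are in m, angles in rad, forces in N, time in s.
With the tool pointing down it reaches from about 0.225 to 0.875 m from the base axis. Payload 3.4 kg.
Tool frame: the origin (TCP) lies between the finger pads; the fingertips stand 25 mm ahead of it and the grasp point (between the pads) lies 6 mm ahead of it; z points along the fingers, y is the line along which they close (so a half turn about z gives the same grasp; the last joint's range is limited). The gripper opens to 85 mm and grips with 20 to 120 N. Pads are 22 mm wide; open, the fingers measure 114 mm over their backs; the gripper's body (76 mm by 85 mm) begins 54 mm behind the grasp point. The pads swing forward as they close: fully open they stand 13 mm farther back than shut.
Start: joints at [1.018, 0.276, 1.505, -0, 1.361, -0.121], TCP at [0.241, 0.522, 0.256] pointing down, gripper open.
Joint ranges: [-2.89, 2.89], [-0.75, 2.08], [0.22, 2.7], [-1.18, 4.32], [0.11, 2.71], [-2.7, 2.7]. Speed limits (rad/s): [2.57, 2.57, 3.14, 3.14, 3.14, 3.14].

### API

Orientations are given as a unit quaternion [w, x, y, z].
In Python, from rig import manip, cams, ticket gives the robot as it stands.
- The arm moves only by the tool step_arm, never from a script. Its argument "increments" is a list of rows, each an object with "dp": the shift along the world's x, y, z each as a share of 0.2 m, from -1 to 1, a list of three; "yaw": the turn about the world's z as a share of 0.15 rad, from -1 to 1; "grip": the opening, from 0 (shut) to 1 (fully open). In form: [{"dp": [tx, ty, tz], "yaw": yaw, "grip": grip}, ...]. A call has 1 to 5 rows; each row shifts and turns the commanded pose from where the row before left it; what a row does not reach is not made up. A row lasts 1/8 s, in which the tool goes at most 62.5 mm and 10.7 degrees, less where a joint would pass 70% of its speed; a pose out of reach is approached as far as the arm can. A call with a number of a shift or a turn outside -1 to 1 is refused whole. A call with a gripper value outside its range is refused whole. The fingers move at their own pace and stop on an object; "squeeze" is the grip in N (left out, the last holds). Time passes only in rows, so rows that do not move let the fingers close. It gives the time, the measured TCP pose, the force, the opening and the grip force at its end, in the units of the state.
- manip.get_state(): the state, without advancing time (a new reading comes with each control period).
- cams.get_image(name): name is "scene" or "side" or "wrist"; returns the picture (400x640x3 uint8, blue, green, red); there is no depth.
- cams.get_calibration(name): a dict with "fx", "fy", "cx", "cy" (pixels), "extrinsics" (4x4, takes a point from camera to world coordinates). Camera axes: x right, y up, looking along -z (the intrinsics and any distortion apply to the point x, -y, -z); pixel columns grow to the right and rows downward; lengths in m; the calibration is good to about 2 mm. A picture is of the moment at which its call begins: read the wrist's pose just before it. get_calibration takes no time and is no camera call; for the wrist camera it gives the pose at the moment of the call.
- ticket.sign_off(): hands the job in; it is judged then, once.
The state is a dict: "clock": time; "qpos": joint angles; "qd": joint speeds; "effort": joint torques, N m; "position": TCP position; "ee_rot": TCP orientation; "contact_force": force on the tool from outside, world axes, zero at the start; "moment": the same for the moment, N m; "width": finger opening in m; "gripper_force": force on a finger pad.
Only numpy, scipy, OpenCV 4.12 (cv2) and the standard library are available. Lean on these libraries where they do the work, as an engineer would, in place of code of your own. Each camera call takes 0.05 s, during which the arm holds its last target. There are 200 camera calls.

### The job

Move the four sample bottles from the full rack into the empty rack in reverse order, counting each rack's places from its loop handle: the bottle nearest the handle of the full rack goes to the place farthest from the handle of the empty rack, and so on down the row. Stand each bottle upright on the floor of its own place and let none tip over on the way.

Things in the scene. Friction and masses are not known exactly. Their poses are not given: they have to be found in the camera images.
- jar_center (a point): squat round jar, white, 46 mm in diameter all the way up, 66 mm high with its wide blue screw cap (cap the upper 16 mm). Point: its centre, half-way up (33 mm above its underside); z is up along the bottle.
- slim_center (a point): slim round bottle, white, body 38 mm in diameter up to 74 mm, then a blue cap 26 mm in diameter; 94 mm high, the tallest. Point: its centre, half-way up (47 mm above its underside); z is up along the bottle.
- square_center (a point): square bottle, white, body 42 x 42 mm and 62 mm high (flat sides face along its own x and y axes, and are within about 0.1 rad of the rack's sides at the start), blue cap 30 mm in diameter; 80 mm high. Point: its centre, half-way up (40 mm above its underside); z is up along the bottle.
- necked_center (a point): round bottle with a thin neck, white, body 45 mm in diameter up to 54 mm, then a cone to a neck of 18 mm and a small blue cap of 22 mm; 84 mm high. Point: its centre, half-way up (42 mm above its underside); z is up along the bottle.
- cell_jar: The low square aluminium cell of the full rack in which the squat jar stands at the start: an open tray 70 x 70 mm, 15 mm high, walls and floor 3 mm. Fixed to the rack; its four cells look alike. Origin: centre of its underside, 8 mm above the table; same axes as the rack. It tells where in the row this bottle stood.
- cell_slim: The low square aluminium cell of the full rack in which the slim bottle stands at the start: an open tray 70 x 70 mm, 15 mm high, walls and floor 3 mm. Fixed to the rack; its four cells look alike. Origin: centre of its underside, 8 mm above the table; same axes as the rack. It tells where in the row this bottle stood.
- cell_square: The low square aluminium cell of the full rack in which the square bottle stands at the start: an open tray 70 x 70 mm, 15 mm high, walls and floor 3 mm. Fixed to the rack; its four cells look alike. Origin: centre of its underside, 8 mm above the table; same axes as the rack. It tells where in the row this bottle stood.
- cell_necked: The low square aluminium cell of the full rack in which the thin-necked bottle stands at the start: an open tray 70 x 70 mm, 15 mm high, walls and floor 3 mm. Fixed to the rack; its four cells look alike. Origin: centre of its underside, 8 mm above the table; same axes as the rack. It tells where in the row this bottle stood.
- full_rack: The rack that is full at the start: a fixed aluminium board 80 mm wide (its x), 332 mm long (its y), 8 mm thick, with four cells in a row along y at +108, +36, -36 and -108 mm. At its +y end, 158 mm from the origin, a dark loop handle 60 mm across stands 51 mm high. Origin: on the table, midway between the four cells; z up. It may lie on either side of the robot and point any way.
- empty_rack: The rack that is empty at the start: fixed, white plastic, the same outline and the same dark loop handle (51 mm high) at its +y end, 158 mm from the origin. Four square places 68 x 68 mm in a row along its y, centred at +108, +36, -36 and -108 mm (x = 0); their floor is 10 mm above the origin and their 4 mm walls rise to 24 mm. Origin: on the table, midway between the four places; z up. It may lie on either side of the robot and point any way.

How it is judged:
By the outcome, as a careful person would: the job done as asked, in the order asked, and still so for the second after the job is handed in, with the robot touching nothing.
It also fails if it takes over 115 s, if anything falls off the work surface, if the arm or the gripper's body presses on something with over 40 N, if the wrist force passes 120 N, or if a joint passes its speed limit or range.

## Working session

There is one attempt and no reset: what is moved stays moved. The work goes in short steps, Python scripts to look and compute and a tool call to move; the robot and the scene stay as the last step left them, time stands still between calls to the robot, and variables do not carry over. Pictures are saved under pics/ and viewed, at most 14 in all, crops included, and the job is handed in when it is done.

Besides the shell and the picture viewer there is one more tool, called after ">>>" by a JSON object that holds its "fn" and its "kwargs". step_arm: Moves the arm, as the interface text tells. Shift numbers are shares of 0.2 m and turn numbers shares of 0.15 rad, none past 1 either way. Its arguments: {"type":"object","properties":{"increments":{"type":"array"},"squeeze":{"type":"number"}},"required":["increments"]}

```bash
ls; mkdir -p pics; python3 - <<'E'
from rig import manip,cams
import cv2,numpy as np
s=manip.get_state();print(s)
for n in("scene","side"):
    cv2.imwrite(f"pics/{n}0.png",cams.get_image(n));c=cams.get_calibration(n);print(n,c)
E
```

```text
pics
{'clock': 0.0, 'qpos': array([ 1.01798643e+00,  2.76551370e-01,  1.50617033e+00,  7.97045543e-06,
        1.36066933e+00, -1.21000230e-01]), 'qd': array([ 0.000324  , -0.00067855, -0.00127016, -0.00084162,  0.00104369,
       -0.00195937]), 'effort': array([-1.18815592e-04, -4.16784918e+01, -2.45797116e+01, -1.91334088e-04,
        1.12074602e-02,  7.60821848e-06]), 'position': array([0.24038658, 0.52179456, 0.25544972]), 'ee_rot': array([-3.00920134e-04,  2.14232070e-01,  9.76782377e-01, -8.47349083e-04]), 'contact_force': array([ 0.37270008,  0.07509768, -0.25151594]), 'moment': array([ 0.01750902,  0.03107503, -0.00981697]), 'gripper_force': 0.0, 'width': 0.08501219529333873}
scene {'fx': 496.1557726381995, 'fy': 496.1557726381995, 'cx': 323.8179560479544, 'cy': 201.1891319632501, 'extrinsics': array([[-0.39087263, -0.67945332,  0.62093621,  1.13221726],
       [ 0.92039847, -0.29528638,  0.25626667,  0.21258315],
       [ 0.00923276,  0.67167637,  0.74078716,  0.78771795],
       [ 0.        ,  0.        ,  0.        ,  1.        ]])}
side {'fx': 388.7728126122123, 'fy': 388.7728126122123, 'cx': 319.1097017844337, 'cy': 201.32922650247173, 'extrinsics': array([[ 0.89982295,  0.22827999, -0.3717619 ,  0.20800722],
       [-0.43605198,  0.49664499, -0.75046814, -0.63252366],
       [ 0.01331682,  0.83739596,  0.5464345 ,  0.52479478],
       [ 0.        ,  0.        ,  0.        ,  1.        ]])}
```

View pics/scene0.png

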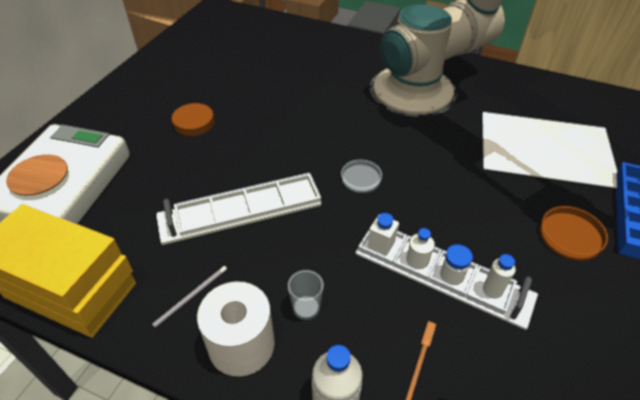

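View pics/side0.png

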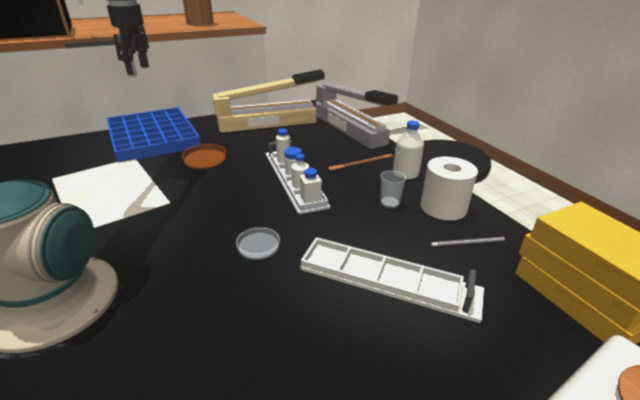

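The full rack is on the +y side with its handle at (523,297) in scene. From the handle the order is slim (497,280), jar (457,262), necked (421,245), square (382,232). The empty rack's handle is at (168,215), its −y end. Next I'll triangulate the caps and look at crops.

```bash
cat > h.py <<'E'
import cv2,numpy as np
def ray(c,uv):
    E=c["extrinsics"];u,v=uv
    d=E[:3,:3]@np.array([(u-c["cx"])/c["fx"],-(v-c["cy"])/c["fy"],-1.]);return E[:3,3],d/np.linalg.norm(d)
def plane(c,uv,z):
    o,d=ray(c,uv);return o+d*(z-o[2])/d[2]
def tri(r):
    A=sum(np.eye(3)-np.outer(d,d) for o,d in r);b=sum((np.eye(3)-np.outer(d,d))@o for o,d in r);p=np.linalg.solve(A,b)
    return p,[np.linalg.norm((np.eye(3)-np.outer(d,d))@(p-o)) for o,d in r]
def proj(c,p):
    E=c["extrinsics"];q=E[:3,:3].T@(np.asarray(p)-E[:3,3]);return c["cx"]-c["fx"]*q[0]/q[2],c["cy"]+c["fy"]*q[1]/q[2]
def blue(im,amin=15):
    h=cv2.cvtColor(im,cv2.COLOR_BGR2HSV);m=cv2.inRange(h,(105,120,70),(125,255,255))
    n,l,s,c=cv2.connectedComponentsWithStats(m);return [(c[i],s[i]) for i in range(1,n) if s[i][4]>=amin]
E
python3 - <<'E'
from h import *
from rig import cams
S=cv2.imread("pics/scene0.png");D=cv2.imread("pics/side0.png")
C={n:cams.get_calibration(n) for n in("scene","side")}
for n,I in(("scene",S),("side",D)):
    for c,s in blue(I): print(n,c.round(1),s, plane(C[n],c,.09)[:2].round(3))
def crop(I,x,y,w,h): return cv2.resize(I[y:y+h,x:x+w],(800,300),interpolation=cv2.INTER_CUBIC)
cv2.imwrite("pics/e1.png",np.vstack([crop(S,145,165,192,80),crop(D,295,235,192,82)]))
cv2.imwrite("pics/f1.png",np.vstack([crop(S,350,215,192,110),crop(D,250,120,100,100)]))
E
```

```text
scene [628.9 208.9] [ 617  161   23   98 1983] [0.336 0.507]
scene [385.  219.4] [378 212  17  17 215] [0.544 0.092]
scene [424.2 232.9] [418 227  14  13 139] [0.546 0.167]
scene [458.9 255.6] [446 243  28  26 549] [0.571 0.236]
scene [506.4 260.6] [499 253  17  16 214] [0.549 0.313]
scene [338.1 356.7] [327 344  24  27 517] [0.825 0.112]
side [150.8 133.7] [ 107  107   94   54 3611] [0.231 0.464]
side [412.6 124.5] [408 121  11   8  77] [0.937 0.223]
side [282.2 131. ] [278 128  10   8  62] [0.567 0.335]
side [294.4 153. ] [285 146  20  15 213] [0.544 0.191]
side [310.8 172.1] [305 167  13  11 105] [0.54  0.084]
```

View pics/e1.png

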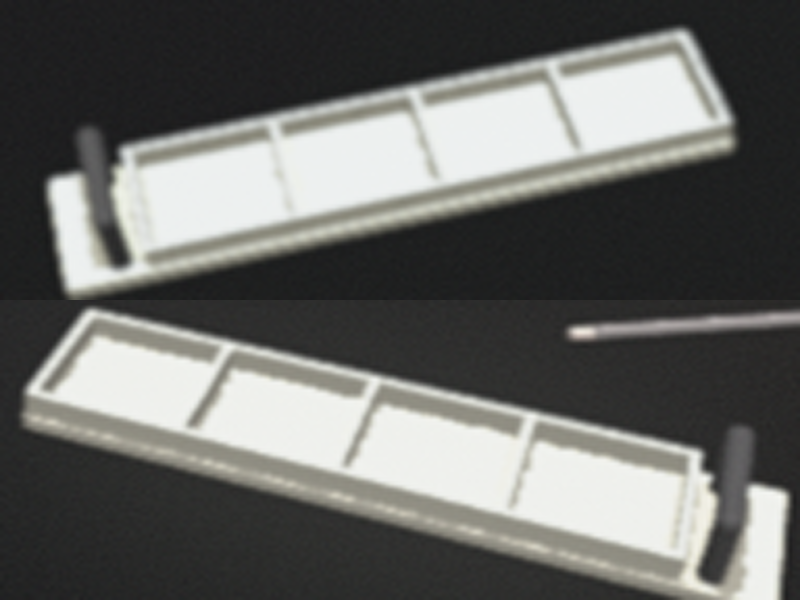

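View pics/f1.png

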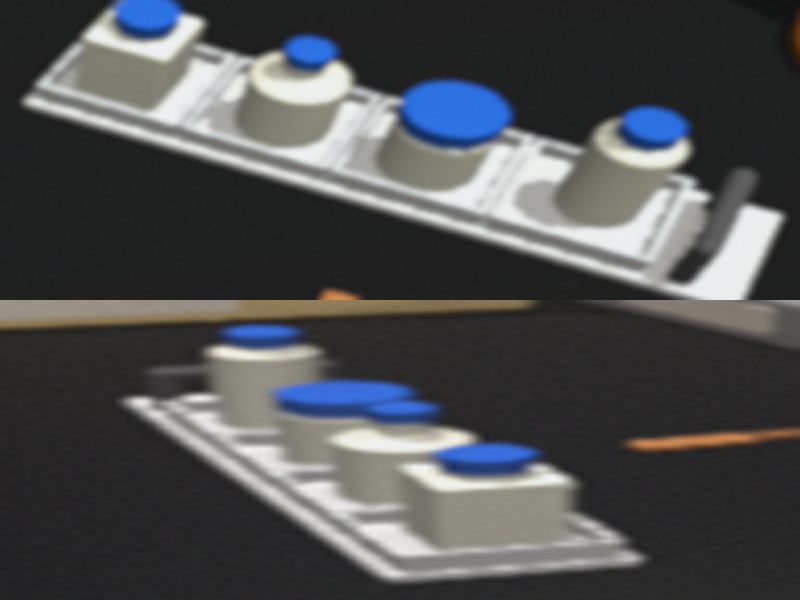

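Empty rack: wall-top corners are visible in both crops, and the handle end is at −y. The full rack crop confirms the order. Next I'll convert corners and caps to points and check them against the known sizes.

```bash
python3 - <<'E'
from h import *
from rig import cams
C={n:cams.get_calibration(n) for n in("scene","side")};a,b=C["scene"],C["side"]
sc=[(122,148),(690,30),(735,124),(143,265)];sd=[(700,153),(90,12),(27,90),(685,268)]
P=[];
for z,n in((.024,0),):
  for s,d in zip(sc,sd):
    us=(145+s[0]*192/800,165+s[1]*80/300);ud=(295+d[0]*192/800,235+d[1]*82/300)
    p,q=plane(a,us,z),plane(b,ud,z);t,e=tri([ray(a,us),ray(b,ud)]);print(p.round(4),q.round(4),t.round(4));P.append((p+q)/2)
P=np.array(P);print("sides",[np.linalg.norm(P[i]-P[i-1]).round(4) for i in range(4)],P.mean(0))
d=(P[0]-P[1])+(P[3]-P[2]);print("yaw of +y axis",np.arctan2(d[1],d[0]))
caps=[("slim",(506.4,260.6),(282.2,131.0),.095),("jar",(458.9,255.6),None,.069),("neck",(424.2,232.9),None,.086),("square",(385,219.4),(310.8,172.1),.082)]
Q=[]
for n,s,t,z in caps:
    p=plane(a,s,z);Q.append(p);print(n,p.round(4),plane(b,t,z).round(4) if t else"",tri([ray(a,s),ray(b,t)]) if t else"")
Q=np.array(Q);print([np.linalg.norm((Q[i]-Q[i+1])[:2]) for i in range(3)],np.arctan2(*(Q[0]-Q[3])[1::-1]))
E
```

```text
[ 0.6231 -0.3303  0.024 ] [ 0.6778 -0.2821  0.024 ] [ 0.6458 -0.306   0.0581]
[ 0.4269 -0.1107  0.024 ] [ 0.4834 -0.0678  0.024 ] [ 0.4627 -0.0994  0.057 ]
[ 0.486  -0.0597  0.024 ] [ 0.429  -0.1144  0.024 ] [ 0.4485 -0.0735 -0.0177]
[ 0.6877 -0.2744  0.024 ] [ 0.6191 -0.3364  0.024 ] [ 0.6593 -0.3065 -0.0256]
sides [np.float64(0.0031), np.float64(0.2919), np.float64(0.0032), np.float64(0.2933)] [ 0.55411074 -0.19697084  0.024     ]
yaw of +y axis -0.8386070785509832
slim [0.5533 0.3124 0.095 ] [0.5634 0.3239 0.095 ] (array([0.55852841, 0.31136087, 0.10085565]), [np.float64(0.0002600783702341956), np.float64(0.0002600783702342412)])
jar [0.5543 0.2362 0.069 ]  
neck [0.5429 0.1666 0.086 ]  
square [0.5374 0.0908 0.082 ] [0.5464 0.0971 0.082 ] (array([0.54249552, 0.09098816, 0.08663374]), [np.float64(0.0011316175989782235), np.float64(0.0011316175989782601)])
[np.float64(0.07614446187895438), np.float64(0.0704986573364276), np.float64(0.07608603315280651)] 1.498967287966686
```

Matched by position, the corners from the two views agree within 10 mm. The sides come to about 0.292 m, as they should. The empty rack is at about (0.554, −0.197) with its +y axis heading −0.84. The full rack row heads about 1.50. I'll move above the full rack for a close wrist view.

>>> {"fn": "step_arm", "kwargs": {"increments": [{"dp": [0.17,-0.178,0.03],"yaw": -0.9,"grip": 1},{"dp": [0.17,-0.178,0.03],"yaw": -0.9,"grip": 1},{"dp": [0.17,-0.178,0.03],"yaw": -0.9,"grip": 1},{"dp": [0.17,-0.178,0.03],"yaw": -0.9,"grip": 1},{"dp": [0.17,-0.178,0.03],"yaw": -0.9,"grip": 1}]}}

```text
clock: 0.72
position: [0.4114, 0.3429, 0.2862]
ee_rot: [-0.0, 0.527, 0.85, -0.0]
contact_force: [0.5, 0.4, 0.7]
width: 0.0854
gripper_force: 0.0
```

>>> {"fn": "step_arm", "kwargs": {"increments": [{"dp": [0.17,-0.178,0.03],"yaw": -0.9,"grip": 1},{"dp": [0.17,-0.178,0.03],"yaw": -0.9,"grip": 1},{"dp": [0.17,-0.178,0.03],"yaw": -0.9,"grip": 1},{"dp": [0.17,-0.178,0.03],"yaw": -0.85,"grip": 1},{"dp": [0,0,0],"yaw": 0,"grip": 1}]}}

```text
clock: 1.35
position: [0.549, 0.1992, 0.3098]
ee_rot: [0.001, 0.732, 0.681, -0.0]
contact_force: [-0.3, 0.4, 0.2]
width: 0.0855
gripper_force: 0.0
```

```bash
python3 - <<'E'
from h import *
from rig import cams,manip
c=cams.get_calibration("wrist");I=cams.get_image("wrist");cv2.imwrite("pics/w1.png",I)
np.save("w1.npy",c["extrinsics"]);print(c["fx"],c["cx"],c["cy"],c["extrinsics"].round(3),manip.get_state()["qpos"].round(2))
for x,s in blue(I): print(x.round(1),s,plane(c,x,.085).round(4))
E
```

```text
287.28295517849506 321.57924173500976 199.80733034947332 [[ 0.997  0.07   0.02   0.553]
 [-0.073  0.955  0.289  0.273]
 [ 0.001 -0.29   0.957  0.428]
 [ 0.     0.     0.     1.   ]] [0.23 0.26 1.39 0.   1.49 0.3 ]
[323.3  73.7] [312  61  23  26 473] [0.5583 0.3144 0.085 ]
[326.2 143.9] [ 309  125   36   38 1078] [0.5563 0.2382 0.085 ]
[323.4 202.7] [316 194  16  18 229] [0.5479 0.166  0.085 ]
[606.5 238.1] [586 224  40  31 830] [0.9117 0.0909 0.085 ]
[322.7 256.6] [312 245  22  24 405] [0.5416 0.0913 0.085 ]
```

View pics/w1.png

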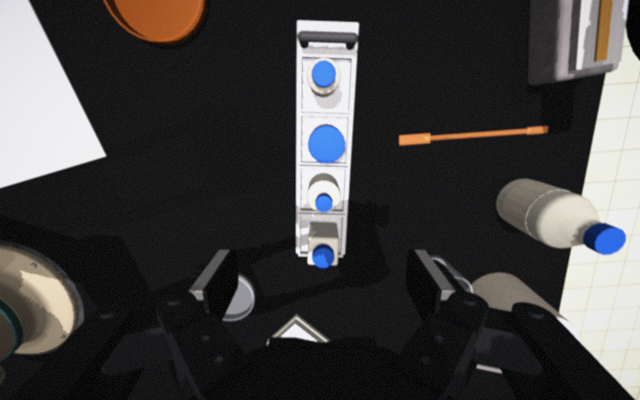

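Wrist view: the handle is at (328,40), then slim (323,74), jar (326,144), necked (323,203), square (323,257). That confirms the order. I'll fuse this with the scene view.

```bash
python3 - <<'E'
from h import *
from rig import cams
a,b=cams.get_calibration("scene"),cams.get_calibration("side");w=cams.get_calibration("wrist");w["extrinsics"]=np.load("w1.npy")
for n,s,k,z in [("slim",(506.4,260.6),(323.3,73.7),.095),("jar",(458.9,255.6),(326.2,143.9),.069),("neck",(424.2,232.9),(323.4,202.7),.086),("square",(385,219.4),(322.7,256.6),.082)]:
    t,e=tri([ray(a,s),ray(w,k)]);print(n,"wrist",plane(w,k,z).round(4),"scene",plane(a,s,z).round(4),"tri",t.round(4),np.round(e,4))
# full rack outline edges at wrist (white, z=.008)
I=cv2.imread("pics/w1.png");S=cv2.cvtColor(I,cv2.COLOR_BGR2HSV)
m=cv2.inRange(S,(0,0,90),(179,80,255));m[:, :285]=0;m[:,365:]=0;m[235:]=0
for v in (60,100,150,180,220):
    x=np.flatnonzero(m[v]);L,R=plane(w,(x.min()-.5,v),.008),plane(w,(x.max()+.5,v),.008);print(v,((L+R)/2).round(4),np.linalg.norm(R-L).round(4))
E
```

```text
slim wrist [0.5581 0.3132 0.095 ] scene [0.5533 0.3124 0.095 ] tri [0.558  0.3121 0.1007] [0.0005 0.0005]
jar wrist [0.5564 0.2365 0.069 ] scene [0.5543 0.2362 0.069 ] tri [0.5564 0.2364 0.0714] [0.0003 0.0003]
neck wrist [0.5479 0.1663 0.086 ] scene [0.5429 0.1666 0.086 ] tri [0.5478 0.1675 0.0915] [0.0005 0.0005]
square wrist [0.5415 0.0897 0.082 ] scene [0.5374 0.0908 0.082 ] tri [0.5415 0.0918 0.0866] [0.0003 0.0003]
60 [0.5643 0.3401 0.008 ] 0.0812
100 [0.5594 0.29   0.008 ] 0.0815
150 [0.5525 0.2218 0.008 ] 0.0813
180 [0.5479 0.1774 0.008 ] 0.0808
220 [0.5409 0.1139 0.008 ] 0.0796
```

>>> {"fn": "step_arm", "kwargs": {"increments": [{"dp": [0.025,0.285,0],"yaw": -0.1,"grip": 1},{"dp": [0.02,0.285,-0.1],"yaw": 0,"grip": 1},{"dp": [0,0,-0.3],"yaw": 0,"grip": 1},{"dp": [0,0,-0.3],"yaw": 0,"grip": 1},{"dp": [0,0,-0.2],"yaw": 0,"grip": 1}]}}

```text
clock: 2.02
position: [0.5524, 0.3167, 0.127]
ee_rot: [-0.001, 0.735, 0.678, -0.002]
contact_force: [1.7, 0.3, -0.3]
width: 0.085
gripper_force: 0.0
```

```bash
python3 -c "
from rig import manip;print(manip.get_state()['position'],manip.get_state()['qd'].round(2))"
```

```text
[0.55241187 0.3166529  0.12697124] [-0.    0.25  0.39  0.   -0.68  0.  ]
```

>>> {"fn": "step_arm", "kwargs": {"increments": [{"dp": [0,0,-0.15],"yaw": 0,"grip": 1},{"dp": [0,0,0],"yaw": 0,"grip": 1}]}}

```text
clock: 2.28
position: [0.5524, 0.3159, 0.0975]
ee_rot: [-0.001, 0.735, 0.678, -0.003]
contact_force: [-0.2, -0.1, 0.9]
width: 0.0855
gripper_force: 0.0
```

>>> {"fn": "step_arm", "kwargs": {"increments": [{"dp": [0.028,-0.015,-0.16],"yaw": 0,"grip": 1},{"dp": [0,0,0],"yaw": 0,"grip": 1}]}}

```text
clock: 2.52
position: [0.5601, 0.3129, 0.0679]
ee_rot: [-0.0, 0.736, 0.677, -0.001]
contact_force: [-0.7, 1.0, 0.3]
width: 0.0851
gripper_force: 0.0
```

```bash
python3 - <<'E'
from h import *
from rig import cams
cv2.imwrite("pics/w2.png",cams.get_image("wrist"))
E
```

```text
(no output)
```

View pics/w2.png

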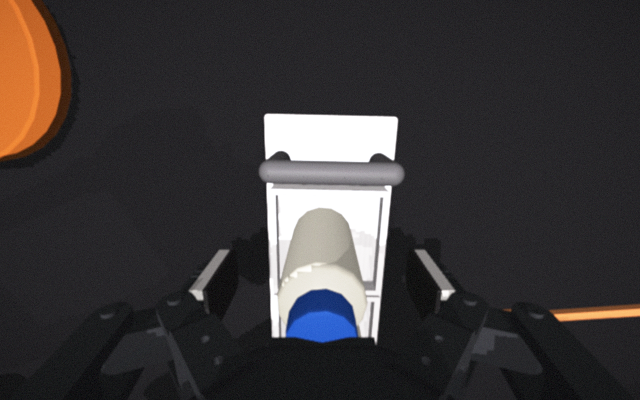

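The slim bottle at (322,290) sits midway between the fingers at 215 and 430. I'll close on it.

>>> {"fn": "step_arm", "kwargs": {"increments": [{"dp": [0,0,0],"yaw": 0,"grip": 0.35},{"dp": [0,0,0],"yaw": 0,"grip": 0.2},{"dp": [0,0,0],"yaw": 0,"grip": 0.2},{"dp": [0,0,0],"yaw": 0,"grip": 0.2}], "squeeze": 40}}

```text
clock: 3.08
position: [0.5616, 0.3131, 0.0695]
ee_rot: [0.0, 0.736, 0.677, 0.001]
contact_force: [-1.5, 0.5, 6.0]
width: 0.0368
gripper_force: 40.6
```

>>> {"fn": "step_arm", "kwargs": {"increments": [{"dp": [0,0,0.2],"yaw": 0,"grip": 0.2},{"dp": [0,0,0.3],"yaw": 0,"grip": 0.2},{"dp": [0,0,0.3],"yaw": 0,"grip": 0.2},{"dp": [0,-0.1,0.2],"yaw": 0.3,"grip": 0.2},{"dp": [0.02,-0.27,0],"yaw": 0.54,"grip": 0.2}]}}

```text
clock: 3.7
position: [0.5671, 0.2405, 0.2724]
ee_rot: [0.002, 0.69, 0.724, 0.004]
contact_force: [0.7, -1.6, -2.6]
width: 0.0369
gripper_force: 40.4
```

>>> {"fn": "step_arm", "kwargs": {"increments": [{"dp": [0.02,-0.27,0],"yaw": 0.54,"grip": 0.2},{"dp": [0.02,-0.27,0],"yaw": 0.54,"grip": 0.2},{"dp": [0.02,-0.27,0],"yaw": 0.54,"grip": 0.2},{"dp": [0.02,-0.27,0],"yaw": 0.54,"grip": 0.2},{"dp": [0.02,-0.27,0],"yaw": 0.54,"grip": 0.2}]}}

```text
clock: 4.32
position: [0.585, -0.0329, 0.268]
ee_rot: [-0.0, 0.531, 0.847, -0.0]
contact_force: [1.4, 0.4, -0.9]
width: 0.0369
gripper_force: 40.4
```

>>> {"fn": "step_arm", "kwargs": {"increments": [{"dp": [0.02,-0.27,0],"yaw": 0.54,"grip": 0.2},{"dp": [0.02,-0.27,0],"yaw": 0.54,"grip": 0.2},{"dp": [0.02,-0.27,0],"yaw": 0.54,"grip": 0.2},{"dp": [0.02,-0.2,0],"yaw": 0.54,"grip": 0.2},{"dp": [0,0,0],"yaw": 0,"grip": 0.2}]}}

```text
clock: 4.95
position: [0.601, -0.2365, 0.2671]
ee_rot: [-0.0, 0.391, 0.92, -0.0]
contact_force: [-0.4, 1.4, -2.1]
width: 0.0374
gripper_force: 40.4
```

```bash
python3 - <<'E'
from h import *
from rig import cams,manip
c=cams.get_calibration("wrist");I=cams.get_image("wrist");cv2.imwrite("pics/w3.png",I)
np.save("w3.npy",c["extrinsics"]);s=manip.get_state();print(s["qpos"].round(2),s["qd"].round(2),s["position"])
E
```

```text
[-0.48  0.38  1.32  0.    1.44 -1.25] [ 0.04 -0.02  0.02  0.02  0.01  0.01] [ 0.60088189 -0.23430814  0.26732364]
```

View pics/w3.png

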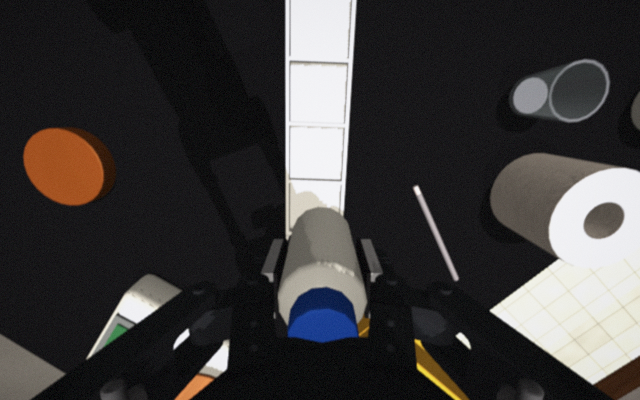

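The wrist view shows the empty rack's dividers (dark lines) near rows 62, 125 and 180. They give the rack's origin and heading.

```bash
python3 - <<'E'
from h import *
from rig import cams
w=cams.get_calibration("wrist");w["extrinsics"]=np.load("w3.npy")
I=cv2.imread("pics/w3.png");g=cv2.cvtColor(I,cv2.COLOR_BGR2GRAY)
prof=cv2.GaussianBlur(g,(1,1),0)[:,300:335].mean(1)
print({v:int(prof[v]) for v in list(range(57,68))+list(range(119,130))+list(range(175,186))})
M=[]
for v in (10,40,80,110,145,170):
    x=np.flatnonzero(g[v,260:380]>110)+260;L,R=plane(w,(x.min()-.5,v),.012),plane(w,(x.max()+.5,v),.012);M.append((L+R)/2);print(v,x.min(),x.max(),M[-1].round(4),np.linalg.norm(R-L).round(4))
M=np.array(M);d=M[0]-M[-1];print("minus-y heading",np.arctan2(d[1],d[0]), "so +y", np.arctan2(-d[1],-d[0]))
for v in (62,125,180):
    print(v,plane(w,(319,v),.024).round(4))
E
```

```text
{57: 241, 58: 241, 59: 240, 60: 229, 61: 182, 62: 139, 63: 160, 64: 197, 65: 221, 66: 235, 67: 240, 119: 243, 120: 242, 121: 239, 122: 235, 123: 237, 124: 241, 125: 238, 126: 225, 127: 220, 128: 233, 129: 241, 175: 244, 176: 243, 177: 239, 178: 206, 179: 163, 180: 187, 181: 231, 182: 242, 183: 243, 184: 243, 185: 243}
10 285 355 [ 0.4697 -0.1037  0.012 ] 0.0804
40 285 353 [ 0.4899 -0.1264  0.012 ] 0.0802
80 285 351 [ 0.5189 -0.1583  0.012 ] 0.0808
110 285 349 [ 0.5419 -0.1841  0.012 ] 0.0806
145 285 347 [ 0.5706 -0.216   0.012 ] 0.0809
170 285 346 [ 0.5925 -0.24    0.012 ] 0.0816
minus-y heading 2.3045591534915446 so +y -0.8370335000982485
62 [ 0.5074 -0.1445  0.024 ]
125 [ 0.5559 -0.195   0.024 ]
180 [ 0.6034 -0.2444  0.024 ]
```

The rack origin from the wrist view is (0.5535, −0.197), heading −0.837. This agrees with the fixed cameras. Slim goes to (0.481, −0.117).

>>> {"fn": "step_arm", "kwargs": {"increments": [{"dp": [-0.2,0.196,-0.1],"yaw": -0.2,"grip": 0.2},{"dp": [-0.2,0.196,-0.2],"yaw": 0,"grip": 0.2},{"dp": [-0.2,0.196,-0.2],"yaw": 0,"grip": 0.2},{"dp": [0,0,-0.15],"yaw": 0,"grip": 0.2},{"dp": [0,0,0],"yaw": 0,"grip": 0.2}]}}

```text
clock: 5.62
position: [0.4865, -0.1205, 0.1442]
ee_rot: [-0.002, 0.402, 0.916, 0.0]
contact_force: [0.1, -0.8, -0.9]
width: 0.0369
gripper_force: 40.4
```

>>> {"fn": "step_arm", "kwargs": {"increments": [{"dp": [-0.025,0.018,-0.25],"yaw": 0,"grip": 0.2},{"dp": [0,0,-0.05],"yaw": 0,"grip": 0.2},{"dp": [0,0,0],"yaw": 0,"grip": 0.2}]}}

```text
clock: 6.0
position: [0.4846, -0.1194, 0.0864]
ee_rot: [0.0, 0.403, 0.915, 0.0]
contact_force: [-0.1, 0.0, -0.9]
width: 0.0368
gripper_force: 40.5
```

>>> {"fn": "step_arm", "kwargs": {"increments": [{"dp": [-0.015,0.012,-0.06],"yaw": 0,"grip": 0.2},{"dp": [0,0,-0.02],"yaw": 0,"grip": 0.2},{"dp": [0,0,0],"yaw": 0,"grip": 0.2}]}}

```text
clock: 6.38
position: [0.4806, -0.1168, 0.0697]
ee_rot: [0.0, 0.403, 0.915, 0.0]
contact_force: [0.4, -0.2, -1.1]
width: 0.0372
gripper_force: 40.5
```

>>> {"fn": "step_arm", "kwargs": {"increments": [{"dp": [0,0,-0.01],"yaw": 0,"grip": 0.2},{"dp": [0,0,0],"yaw": 0,"grip": 0.2}]}}

```text
clock: 6.62
position: [0.4811, -0.117, 0.0684]
ee_rot: [0.001, 0.403, 0.915, 0.0]
contact_force: [-1.3, 1.1, 3.9]
width: 0.0371
gripper_force: 40.8
```

>>> {"fn": "step_arm", "kwargs": {"increments": [{"dp": [0,0,0],"yaw": 0,"grip": 0.6},{"dp": [0,0,0],"yaw": 0,"grip": 1},{"dp": [0,0,0],"yaw": 0,"grip": 1},{"dp": [0,0,0.2],"yaw": 0,"grip": 1},{"dp": [0,0,0.3],"yaw": 0,"grip": 1}]}}

```text
clock: 7.25
position: [0.4793, -0.1163, 0.1671]
ee_rot: [-0.003, 0.403, 0.915, -0.0]
contact_force: [0.7, -0.6, -0.9]
width: 0.0853
gripper_force: 0.0
```

>>> {"fn": "step_arm", "kwargs": {"increments": [{"dp": [0.08,0.2,0.3],"yaw": -0.6,"grip": 1},{"dp": [0.045,0.26,0.1],"yaw": -0.6,"grip": 1},{"dp": [0.045,0.26,0],"yaw": -0.6,"grip": 1},{"dp": [0.045,0.26,0],"yaw": -0.6,"grip": 1},{"dp": [0.045,0.26,0],"yaw": -0.6,"grip": 1}]}}

```text
clock: 7.88
position: [0.5302, 0.1267, 0.2385]
ee_rot: [0.0, 0.598, 0.801, 0.0]
contact_force: [0.5, 0.2, -0.2]
width: 0.0856
gripper_force: 0.0
```

```bash
python3 - <<'E'
from h import *
from rig import cams
I=cams.get_image("scene");cv2.imwrite("pics/s2.png",I)
c=cams.get_calibration("scene")
for x,s in blue(I): print(x.round(1),plane(c,x,.095).round(4))
E
```

```text
[295.6 161.7] [ 0.4749 -0.1219  0.095 ]
[628.9 208.7] [0.3412 0.5046 0.095 ]
[385.  219.7] [0.5491 0.0932 0.095 ]
[424.2 233. ] [0.5507 0.1673 0.095 ]
[458.8 255.5] [0.5751 0.2353 0.095 ]
[338.1 356.7] [0.8269 0.1126 0.095 ]
```

View pics/s2.png

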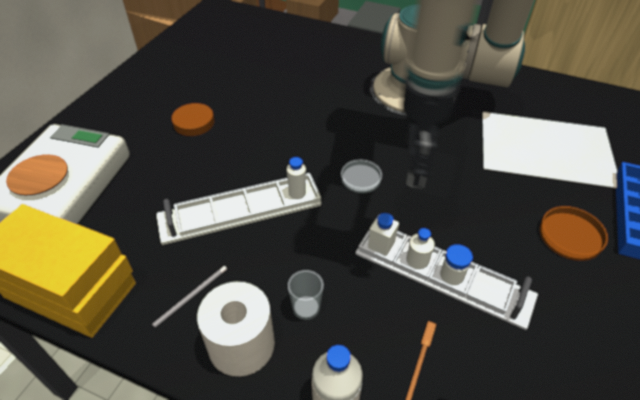

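Slim stands upright in the place farthest from the handle, with its cap at (296,162). Jar next.

>>> {"fn": "step_arm", "kwargs": {"increments": [{"dp": [0.06,0.22,0],"yaw": -0.8,"grip": 1},{"dp": [0.05,0.22,0],"yaw": -0.8,"grip": 1},{"dp": [0,0.05,-0.2],"yaw": -0.8,"grip": 1},{"dp": [0,0,-0.25],"yaw": 0,"grip": 1},{"dp": [0,0,0],"yaw": 0,"grip": 1}]}}

```text
clock: 8.55
position: [0.5489, 0.2223, 0.1446]
ee_rot: [-0.002, 0.731, 0.683, -0.004]
contact_force: [-0.7, -0.5, -0.1]
width: 0.0854
gripper_force: 0.0
```

>>> {"fn": "step_arm", "kwargs": {"increments": [{"dp": [0.036,0.071,0],"yaw": -0.15,"grip": 1},{"dp": [0,0,-0.2],"yaw": 0,"grip": 1},{"dp": [0,0,-0.15],"yaw": 0,"grip": 1},{"dp": [0,0,0],"yaw": 0,"grip": 1}]}}

```text
clock: 9.05
position: [0.559, 0.2368, 0.0783]
ee_rot: [-0.0, 0.739, 0.674, -0.001]
contact_force: [0.3, -0.0, -0.9]
width: 0.0855
gripper_force: 0.0
```

>>> {"fn": "step_arm", "kwargs": {"increments": [{"dp": [-0.012,0,-0.08],"yaw": 0,"grip": 1},{"dp": [0,0,0],"yaw": 0,"grip": 0.5},{"dp": [0,0,0],"yaw": 0,"grip": 0.3},{"dp": [0,0,0],"yaw": 0,"grip": 0.3},{"dp": [0,0,0],"yaw": 0,"grip": 0.3}]}}

```text
clock: 9.68
position: [0.5577, 0.2375, 0.0634]
ee_rot: [0.001, 0.739, 0.674, 0.001]
contact_force: [0.5, -0.5, 4.4]
width: 0.045
gripper_force: 40.8
```

>>> {"fn": "step_arm", "kwargs": {"increments": [{"dp": [0,0,0.2],"yaw": 0,"grip": 0.3},{"dp": [0,0,0.3],"yaw": 0,"grip": 0.3},{"dp": [0,0,0.3],"yaw": 0,"grip": 0.3},{"dp": [-0.02,-0.2,0.1],"yaw": 0.5,"grip": 0.3},{"dp": [-0.02,-0.26,0],"yaw": 0.65,"grip": 0.3}]}}

```text
clock: 10.3
position: [0.5499, 0.1454, 0.2449]
ee_rot: [0.002, 0.676, 0.737, 0.002]
contact_force: [0.9, -0.6, -1.1]
width: 0.0448
gripper_force: 41.3
```

>>> {"fn": "step_arm", "kwargs": {"increments": [{"dp": [-0.02,-0.26,0],"yaw": 0.7,"grip": 0.3},{"dp": [-0.02,-0.26,0],"yaw": 0.7,"grip": 0.3},{"dp": [-0.02,-0.26,0],"yaw": 0.7,"grip": 0.3},{"dp": [-0.02,-0.26,0],"yaw": 0.7,"grip": 0.3},{"dp": [-0.02,-0.26,0],"yaw": 0.7,"grip": 0.3}]}}

```text
clock: 10.92
position: [0.5283, -0.1162, 0.2422]
ee_rot: [-0.0, 0.462, 0.887, 0.0]
contact_force: [0.7, -0.4, -1.4]
width: 0.0451
gripper_force: 41.2
```

>>> {"fn": "step_arm", "kwargs": {"increments": [{"dp": [-0.02,-0.25,0],"yaw": 0.7,"grip": 0.3},{"dp": [0,0,-0.1],"yaw": 0,"grip": 0.3},{"dp": [0,0,0],"yaw": 0,"grip": 0.3}]}}

```text
clock: 11.3
position: [0.5235, -0.1647, 0.2208]
ee_rot: [-0.002, 0.417, 0.909, 0.0]
contact_force: [-0.2, 0.3, -0.9]
width: 0.0451
gripper_force: 41.3
```

>>> {"fn": "step_arm", "kwargs": {"increments": [{"dp": [0.03,-0.028,-0.1],"yaw": 0.15,"grip": 0.3},{"dp": [0,0,-0.25],"yaw": 0,"grip": 0.3},{"dp": [0,0,-0.25],"yaw": 0,"grip": 0.3},{"dp": [0,0,-0.07],"yaw": 0,"grip": 0.3},{"dp": [0,0,0],"yaw": 0,"grip": 0.3}]}}

```text
clock: 11.92
position: [0.5313, -0.1699, 0.0886]
ee_rot: [-0.0, 0.406, 0.914, 0.0]
contact_force: [0.4, -0.1, -0.1]
width: 0.0449
gripper_force: 41.3
```

>>> {"fn": "step_arm", "kwargs": {"increments": [{"dp": [-0.01,0,-0.09],"yaw": 0,"grip": 0.3},{"dp": [0,0,-0.025],"yaw": 0,"grip": 0.3},{"dp": [0,0,-0.01],"yaw": 0,"grip": 0.3},{"dp": [0,0,0],"yaw": 0,"grip": 0.3}]}}

```text
clock: 12.42
position: [0.5296, -0.1705, 0.0644]
ee_rot: [0.001, 0.406, 0.914, 0.0]
contact_force: [0.1, -0.3, -0.7]
width: 0.0447
gripper_force: 41.3
```

>>> {"fn": "step_arm", "kwargs": {"increments": [{"dp": [0,0,-0.01],"yaw": 0,"grip": 0.3},{"dp": [0,0,0],"yaw": 0,"grip": 0.3}]}}

```text
clock: 12.68
position: [0.5296, -0.1706, 0.0624]
ee_rot: [0.001, 0.406, 0.914, 0.0]
contact_force: [0.2, 0.7, 4.2]
width: 0.045
gripper_force: 41.5
```

>>> {"fn": "step_arm", "kwargs": {"increments": [{"dp": [0,0,0],"yaw": 0,"grip": 0.65},{"dp": [0,0,0],"yaw": 0,"grip": 1},{"dp": [0,0,0],"yaw": 0,"grip": 1},{"dp": [0,0,0.2],"yaw": 0,"grip": 1},{"dp": [0,0,0.3],"yaw": 0,"grip": 1}]}}

```text
clock: 13.3
position: [0.5276, -0.1697, 0.1605]
ee_rot: [-0.003, 0.406, 0.914, 0.0]
contact_force: [0.6, 0.1, 0.9]
width: 0.0856
gripper_force: 0.0
```

>>> {"fn": "step_arm", "kwargs": {"increments": [{"dp": [0,0,0.3],"yaw": 0,"grip": 1},{"dp": [0.015,0.26,0.1],"yaw": -0.8,"grip": 1},{"dp": [0.015,0.28,0],"yaw": -0.8,"grip": 1},{"dp": [0.015,0.28,0],"yaw": -0.8,"grip": 1},{"dp": [0.015,0.28,0],"yaw": -0.8,"grip": 1}]}}

```text
clock: 13.92
position: [0.5408, 0.0513, 0.2415]
ee_rot: [0.0, 0.614, 0.79, 0.0]
contact_force: [0.1, 0.0, -0.8]
width: 0.0852
gripper_force: 0.0
```

>>> {"fn": "step_arm", "kwargs": {"increments": [{"dp": [0.015,0.28,0],"yaw": -0.8,"grip": 1},{"dp": [0.015,0.28,0],"yaw": -0.8,"grip": 1},{"dp": [0,0.05,0],"yaw": -0.75,"grip": 1},{"dp": [0,0,0],"yaw": 0,"grip": 1}]}}

```text
clock: 14.42
position: [0.5466, 0.1727, 0.2411]
ee_rot: [-0.0, 0.74, 0.673, -0.0]
contact_force: [0.2, 0.3, -0.2]
width: 0.0853
gripper_force: 0.0
```

```bash
python3 - <<'E'
from h import *
from rig import cams,manip
I=cams.get_image("scene");cv2.imwrite("pics/s3.png",cv2.resize(I[150:320,140:560],(800,324)))
w=cams.get_calibration("wrist");J=cams.get_image("wrist");cv2.imwrite("pics/w4.png",J)
for x,s in blue(J): print(x.round(1),s[4],plane(w,x,.086).round(4))
print(manip.get_state()["position"])
E
```

```text
[325.1 197. ] 363 [0.5484 0.1662 0.086 ]
[325.6 264.3] 631 [0.542  0.0917 0.086 ]
[0.5467985  0.17115127 0.24123963]
```

View pics/s3.png

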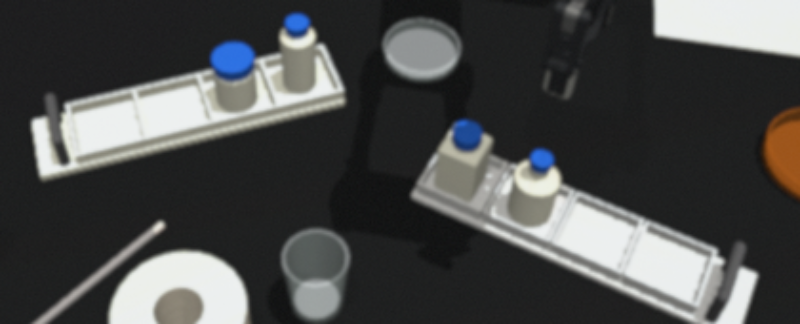

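Slim and jar stand upright, each in its own place (crop (297,50) and (234,75)). Necked next, at (0.548, 0.166).

>>> {"fn": "step_arm", "kwargs": {"increments": [{"dp": [0.007,-0.025,-0.1],"yaw": 0,"grip": 1},{"dp": [0,0,-0.25],"yaw": 0,"grip": 1},{"dp": [0,0,-0.25],"yaw": 0,"grip": 1},{"dp": [0,0,-0.15],"yaw": 0,"grip": 1},{"dp": [0,0,0],"yaw": 0,"grip": 1}]}}

```text
clock: 15.15
position: [0.5466, 0.165, 0.0892]
ee_rot: [-0.001, 0.741, 0.671, -0.003]
contact_force: [-0.4, 0.4, 1.6]
width: 0.0855
gripper_force: 0.0
```

>>> {"fn": "step_arm", "kwargs": {"increments": [{"dp": [0.007,0.005,-0.16],"yaw": 0,"grip": 1},{"dp": [0,0,0],"yaw": 0,"grip": 1}]}}

```text
clock: 15.4
position: [0.5493, 0.1669, 0.0594]
ee_rot: [-0.0, 0.741, 0.671, -0.001]
contact_force: [-0.4, 0.1, 0.5]
width: 0.0851
gripper_force: 0.0
```

>>> {"fn": "step_arm", "kwargs": {"increments": [{"dp": [0,0,-0.02],"yaw": 0,"grip": 0.55},{"dp": [0,0,0],"yaw": 0,"grip": 0.3},{"dp": [0,0,0],"yaw": 0,"grip": 0.3},{"dp": [0,0,0],"yaw": 0,"grip": 0.3},{"dp": [0,0,0],"yaw": 0,"grip": 0.3}]}}

```text
clock: 16.02
position: [0.5506, 0.1678, 0.0569]
ee_rot: [0.001, 0.741, 0.672, 0.001]
contact_force: [-1.0, -0.9, 6.6]
width: 0.0444
gripper_force: 41.2
```

>>> {"fn": "step_arm", "kwargs": {"increments": [{"dp": [0,0,0.2],"yaw": 0,"grip": 0.3},{"dp": [0,0,0.3],"yaw": 0,"grip": 0.3},{"dp": [0,0,0.3],"yaw": 0,"grip": 0.3},{"dp": [0.015,-0.2,0.1],"yaw": 0.5,"grip": 0.3},{"dp": [0.015,-0.26,0],"yaw": 0.7,"grip": 0.3}]}}

```text
clock: 16.65
position: [0.557, 0.0757, 0.2384]
ee_rot: [0.002, 0.675, 0.737, 0.002]
contact_force: [1.3, -0.2, -1.0]
width: 0.0438
gripper_force: 41.2
```

>>> {"fn": "step_arm", "kwargs": {"increments": [{"dp": [0.015,-0.26,0],"yaw": 0.7,"grip": 0.3},{"dp": [0.015,-0.26,0],"yaw": 0.7,"grip": 0.3},{"dp": [0.015,-0.26,0],"yaw": 0.7,"grip": 0.3},{"dp": [0.015,-0.26,0],"yaw": 0.7,"grip": 0.3},{"dp": [0.015,-0.26,0],"yaw": 0.7,"grip": 0.3}]}}

```text
clock: 17.27
position: [0.5705, -0.1858, 0.2356]
ee_rot: [0.0, 0.462, 0.887, 0.0]
contact_force: [0.5, -0.7, -0.6]
width: 0.0437
gripper_force: 41.1
```

>>> {"fn": "step_arm", "kwargs": {"increments": [{"dp": [0.015,-0.2,0],"yaw": 0.7,"grip": 0.3},{"dp": [0,0,-0.1],"yaw": 0.2,"grip": 0.3},{"dp": [0,0,0],"yaw": 0,"grip": 0.3}]}}

```text
clock: 17.65
position: [0.5725, -0.2242, 0.2138]
ee_rot: [-0.002, 0.403, 0.915, 0.0]
contact_force: [0.2, 0.3, -0.2]
width: 0.0442
gripper_force: 41.2
```

>>> {"fn": "step_arm", "kwargs": {"increments": [{"dp": [0.022,0,-0.1],"yaw": 0,"grip": 0.3},{"dp": [0,0,-0.25],"yaw": 0,"grip": 0.3},{"dp": [0,0,-0.25],"yaw": 0,"grip": 0.3},{"dp": [0,0,-0.07],"yaw": 0,"grip": 0.3},{"dp": [0,0,0],"yaw": 0,"grip": 0.3}]}}

```text
clock: 18.27
position: [0.5785, -0.224, 0.0818]
ee_rot: [-0.0, 0.403, 0.915, 0.0]
contact_force: [-0.4, 0.1, -0.8]
width: 0.044
gripper_force: 41.2
```

>>> {"fn": "step_arm", "kwargs": {"increments": [{"dp": [-0.005,0,-0.09],"yaw": 0,"grip": 0.3},{"dp": [0,0,-0.025],"yaw": 0,"grip": 0.3},{"dp": [0,0,-0.01],"yaw": 0,"grip": 0.3},{"dp": [0,0,0],"yaw": 0,"grip": 0.3}]}}

```text
clock: 18.77
position: [0.5778, -0.2246, 0.0575]
ee_rot: [0.001, 0.403, 0.915, -0.0]
contact_force: [-0.2, -0.2, 0.5]
width: 0.0436
gripper_force: 41.2
```

>>> {"fn": "step_arm", "kwargs": {"increments": [{"dp": [0,0,-0.01],"yaw": 0,"grip": 0.3},{"dp": [0,0,0],"yaw": 0,"grip": 0.3}]}}

```text
clock: 19.02
position: [0.5779, -0.2247, 0.056]
ee_rot: [0.001, 0.403, 0.915, -0.0]
contact_force: [-1.0, -0.2, 5.5]
width: 0.044
gripper_force: 41.6
```

>>> {"fn": "step_arm", "kwargs": {"increments": [{"dp": [0,0,0],"yaw": 0,"grip": 0.65},{"dp": [0,0,0],"yaw": 0,"grip": 1},{"dp": [0,0,0],"yaw": 0,"grip": 1},{"dp": [0,0,0.2],"yaw": 0,"grip": 1},{"dp": [0,0,0.3],"yaw": 0,"grip": 1}]}}

```text
clock: 19.65
position: [0.5758, -0.2237, 0.1532]
ee_rot: [-0.003, 0.403, 0.915, 0.0]
contact_force: [1.2, -1.1, 0.0]
width: 0.0854
gripper_force: 0.0
```

>>> {"fn": "step_arm", "kwargs": {"increments": [{"dp": [0,0,0.3],"yaw": 0,"grip": 1},{"dp": [-0.025,0.25,0.1],"yaw": -0.8,"grip": 1},{"dp": [-0.025,0.26,0],"yaw": -0.8,"grip": 1},{"dp": [-0.025,0.26,0],"yaw": -0.8,"grip": 1},{"dp": [-0.025,0.26,0],"yaw": -0.8,"grip": 1}]}}

```text
clock: 20.27
position: [0.5568, -0.0168, 0.2345]
ee_rot: [0.0, 0.611, 0.792, 0.0]
contact_force: [1.2, -0.4, -0.0]
width: 0.0854
gripper_force: 0.0
```

>>> {"fn": "step_arm", "kwargs": {"increments": [{"dp": [-0.025,0.26,0],"yaw": -0.8,"grip": 1},{"dp": [-0.025,0.26,0],"yaw": -0.8,"grip": 1},{"dp": [-0.02,0.03,0],"yaw": -0.75,"grip": 1},{"dp": [0,0,0],"yaw": 0,"grip": 1}]}}

```text
clock: 20.78
position: [0.5427, 0.0925, 0.2344]
ee_rot: [-0.0, 0.737, 0.675, -0.0]
contact_force: [0.5, 0.1, -0.3]
width: 0.0854
gripper_force: 0.0
```

```bash
python3 - <<'E'
from h import *
from rig import cams,manip
I=cams.get_image("scene");w=cams.get_calibration("wrist");J=cams.get_image("wrist")
A=cv2.resize(I[150:320,140:560],(640,260));cv2.imwrite("pics/m5.png",np.vstack([A,J[100:400]]))
for x,s in blue(J): print(x.round(1),s[4],plane(w,x,.082).round(4))
print(manip.get_state()["position"])
E
```

```text
[321.9 193.6] 722 [0.5421 0.0908 0.082 ]
[0.54322245 0.09128243 0.23436505]
```

View pics/m5.png

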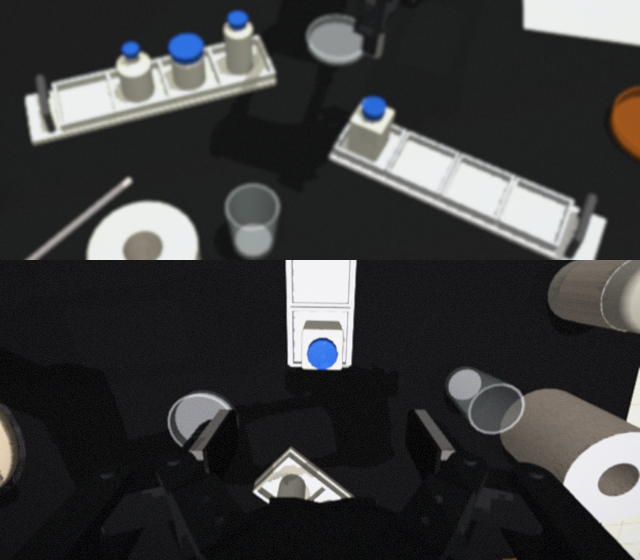

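Three bottles stand upright in the correct places. The square one at (322,353) is aligned with the fingers.

>>> {"fn": "step_arm", "kwargs": {"increments": [{"dp": [-0.005,-0.005,-0.1],"yaw": 0,"grip": 1},{"dp": [0,0,-0.25],"yaw": 0,"grip": 1},{"dp": [0,0,-0.25],"yaw": 0,"grip": 1},{"dp": [0,0,-0.15],"yaw": 0,"grip": 1},{"dp": [0,0,0],"yaw": 0,"grip": 1}]}}

```text
clock: 21.5
position: [0.5406, 0.0896, 0.0822]
ee_rot: [-0.002, 0.739, 0.674, -0.002]
contact_force: [-0.0, 0.3, 0.6]
width: 0.0854
gripper_force: 0.0
```

>>> {"fn": "step_arm", "kwargs": {"increments": [{"dp": [0.005,0.005,-0.11],"yaw": 0,"grip": 1},{"dp": [0,0,0],"yaw": 0,"grip": 0.55},{"dp": [0,0,0],"yaw": 0,"grip": 0.3},{"dp": [0,0,0],"yaw": 0,"grip": 0.25},{"dp": [0,0,0],"yaw": 0,"grip": 0.25}]}}

```text
clock: 22.12
position: [0.5444, 0.0916, 0.0641]
ee_rot: [0.001, 0.738, 0.674, 0.001]
contact_force: [-0.5, -0.4, 6.2]
width: 0.0413
gripper_force: 41.7
```

>>> {"fn": "step_arm", "kwargs": {"increments": [{"dp": [0,0,0],"yaw": 0,"grip": 0.25}]}}

```text
clock: 22.25
position: [0.5444, 0.0916, 0.0641]
ee_rot: [0.001, 0.738, 0.674, 0.001]
contact_force: [0.1, 0.1, 5.7]
width: 0.0413
gripper_force: 41.7
```

>>> {"fn": "step_arm", "kwargs": {"increments": [{"dp": [0,0,0.2],"yaw": 0,"grip": 0.25},{"dp": [0,0,0.3],"yaw": 0,"grip": 0.25},{"dp": [0,0,0.3],"yaw": 0,"grip": 0.25},{"dp": [0.05,-0.2,0.1],"yaw": 0.5,"grip": 0.25},{"dp": [0.055,-0.24,0],"yaw": 0.7,"grip": 0.25}]}}

```text
clock: 22.88
position: [0.5654, 0.0036, 0.2457]
ee_rot: [0.002, 0.673, 0.74, 0.002]
contact_force: [0.6, 0.5, -1.3]
width: 0.0418
gripper_force: 41.2
```

>>> {"fn": "step_arm", "kwargs": {"increments": [{"dp": [0.055,-0.24,0],"yaw": 0.7,"grip": 0.25},{"dp": [0.055,-0.24,0],"yaw": 0.7,"grip": 0.25},{"dp": [0.055,-0.24,0],"yaw": 0.7,"grip": 0.25},{"dp": [0.055,-0.24,0],"yaw": 0.7,"grip": 0.25},{"dp": [0.055,-0.24,0],"yaw": 0.7,"grip": 0.25}]}}

```text
clock: 23.5
position: [0.6191, -0.2377, 0.2425]
ee_rot: [-0.0, 0.459, 0.889, 0.0]
contact_force: [-0.0, 0.0, -0.6]
width: 0.0414
gripper_force: 41.2
```

>>> {"fn": "step_arm", "kwargs": {"increments": [{"dp": [0.05,-0.2,0],"yaw": 0.7,"grip": 0.25},{"dp": [0,0,-0.1],"yaw": 0.2,"grip": 0.25},{"dp": [0,0,0],"yaw": 0,"grip": 0.25}]}}

```text
clock: 23.88
position: [0.6278, -0.2761, 0.2203]
ee_rot: [-0.002, 0.4, 0.917, 0.0]
contact_force: [-0.6, 0.5, -1.0]
width: 0.0414
gripper_force: 41.1
```

>>> {"fn": "step_arm", "kwargs": {"increments": [{"dp": [-0.02,0,-0.1],"yaw": -0.1,"grip": 0.25},{"dp": [0,0,-0.25],"yaw": 0,"grip": 0.25},{"dp": [0,0,-0.25],"yaw": 0,"grip": 0.25},{"dp": [0,0,-0.07],"yaw": 0,"grip": 0.25},{"dp": [0,0,0],"yaw": 0,"grip": 0.25}]}}

```text
clock: 24.5
position: [0.6254, -0.2759, 0.0888]
ee_rot: [-0.0, 0.406, 0.914, 0.0]
contact_force: [-0.4, -0.8, -0.9]
width: 0.0415
gripper_force: 41.0
```

>>> {"fn": "step_arm", "kwargs": {"increments": [{"dp": [0,-0.005,-0.09],"yaw": 0,"grip": 0.25},{"dp": [0,0,-0.025],"yaw": 0,"grip": 0.25},{"dp": [0,0,-0.01],"yaw": 0,"grip": 0.25},{"dp": [0,0,0],"yaw": 0,"grip": 0.25}]}}

```text
clock: 25.0
position: [0.6253, -0.2775, 0.0637]
ee_rot: [0.0, 0.406, 0.914, 0.0]
contact_force: [-0.3, -0.0, -1.5]
width: 0.0416
gripper_force: 41.0
```

>>> {"fn": "step_arm", "kwargs": {"increments": [{"dp": [0,0,-0.008],"yaw": 0,"grip": 0.25},{"dp": [0,0,0],"yaw": 0,"grip": 0.25}]}}

```text
clock: 25.25
position: [0.6256, -0.2776, 0.0632]
ee_rot: [0.001, 0.406, 0.914, -0.0]
contact_force: [-1.4, 0.9, 5.1]
width: 0.0414
gripper_force: 41.5
```

>>> {"fn": "step_arm", "kwargs": {"increments": [{"dp": [0,0,0],"yaw": 0,"grip": 0.65},{"dp": [0,0,0],"yaw": 0,"grip": 1},{"dp": [0,0,0],"yaw": 0,"grip": 1},{"dp": [0,0,0.2],"yaw": 0,"grip": 1},{"dp": [0,0,0.3],"yaw": 0,"grip": 1}]}}

```text
clock: 25.88
position: [0.6239, -0.2766, 0.1602]
ee_rot: [-0.003, 0.406, 0.914, 0.0]
contact_force: [0.9, -0.1, -0.1]
width: 0.0855
gripper_force: 0.0
```

>>> {"fn": "step_arm", "kwargs": {"increments": [{"dp": [0,0,0.3],"yaw": 0,"grip": 1},{"dp": [-0.05,0.25,0.1],"yaw": 0,"grip": 1},{"dp": [-0.05,0.26,0],"yaw": 0,"grip": 1},{"dp": [-0.05,0.26,0],"yaw": 0,"grip": 1},{"dp": [-0.05,0.26,0],"yaw": 0,"grip": 1}]}}

```text
clock: 26.5
position: [0.5846, -0.0697, 0.2418]
ee_rot: [0.0, 0.406, 0.914, 0.0]
contact_force: [-0.2, 0.7, -0.1]
width: 0.0854
gripper_force: 0.0
```

>>> {"fn": "step_arm", "kwargs": {"increments": [{"dp": [-0.05,0.26,0],"yaw": 0,"grip": 1},{"dp": [-0.05,0.2,0],"yaw": 0,"grip": 1},{"dp": [0,0,0],"yaw": 0,"grip": 1},{"dp": [0,0,0],"yaw": 0,"grip": 1}]}}

```text
clock: 27.0
position: [0.5654, 0.0204, 0.2419]
ee_rot: [0.0, 0.406, 0.914, -0.0]
contact_force: [0.1, -1.2, -0.4]
width: 0.0851
gripper_force: 0.0
```

```bash
python3 - <<'E'
from h import *
from rig import cams
I=cams.get_image("scene");J=cams.get_image("side")
cv2.imwrite("pics/m6.png",np.vstack([cv2.resize(I[135:255,140:340],(500,300)),cv2.resize(J[195:327,290:510],(500,300))]))
E
```

```text
(no output)
```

View pics/m6.png

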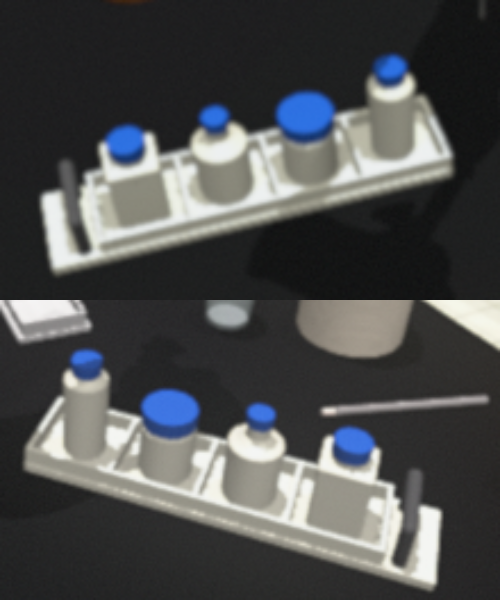

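From the handle, the rack now holds square, necked, jar and slim. All four stand upright on the floors of their places, and the gripper is clear of them.

```bash
python3 -c "
from rig import ticket;print(ticket.sign_off())"
```

```text
the job is handed in; nothing more can be done
None
```

The job is handed in at about 27 s on the robot's clock: all four bottles stand upright in the empty rack in reverse order (from its handle: square, necked, jar, slim), confirmed in two camera views before sign-off.

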